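Lay the slide box down and push it back to the stop strip

ROBOT

A 7-joint arm with a two-finger parallel gripper is mounted at the origin on the work surface. World frame = base frame: x ahead of the robot, y to its left, z up, the work surface at z = 0. Lengths are in m, angles in rad, forces in N, time in s.
With the tool pointing down it reaches from about 0.35 to 0.9 m from the base axis. Payload 8.1 kg.
Tool frame: the origin (TCP) lies at the very end of the fingers, on their centre line; the grasp point (between the pads) lies 19 mm behind it (grasp_offset is the distance from the TCP to the grasp point, in m); z points along the fingers, y is the line along which they close (so a half turn about z gives the same grasp; the last joint's range is limited). The gripper opens to 92 mm and grips with 3 to 60 N. Pads are 19 mm wide; open, the fingers measure 130 mm over their backs; the gripper's body (75 mm by 190 mm) begins 47 mm behind the grasp point.
Start: joints at [-1.238, 0.434, 0.025, 1.573, -0.012, 1.134, -0.075], TCP at [0.264, 0.567, 0.227] pointing down, gripper open.
Joint ranges: [-2.62, 2.62], [-0.44, 2.09], [-1.27, 1.32], [0.08, 2.57], [-1.32, 4.46], [0.12, 2], [-2.74, 2.74]. Speed limits (rad/s): [2.22, 2.22, 3.01, 3.01, 3.14, 3.14, 3.14].

INTERFACE

Orientations are given as a rotation vector (axis times angle).
In Python, from cell import observe, get_image, camera_params, sign_off, silhouettes, grasp_offset gives the robot as it stands. The module is installed in compiled form; this text tells all that it offers.
- The arm moves only by the tool jog_arm, never from a script. Its argument "motion" is a list that holds one entry, the list of rows, each a list of 7 numbers: the shift along the tool's x, y, z in m, then the turn, a rotation vector about the tool's x, y, z in rad, then the closure, from -1 (fully open) to 1 (shut), so that 0 is half open. In form: [[[dx, dy, dz, wx, wy, wz, hand], ...]]. A call has 1 to 10 rows; each row is the pose to reach, as a shift and turn from the pose commanded when the call began, along the tool's axes at that moment; what a row does not reach only later rows make up. A row lasts 1/12 s, in which the tool goes at most 41.7 mm and 7.16 degrees, less where a joint would pass 70% of its speed; a pose out of reach is approached as far as the arm can. A call with a gripper value outside its range is refused whole. The fingers move at their own pace and stop on an object; "force" is the grip in N (left out, the last holds). Time passes only in rows, so rows that repeat a pose let the fingers close. It gives the time, the measured TCP pose, the force, the opening and the grip force at its end, in the units of the state.
- observe(): the state, without advancing time (a new reading comes with each control period).
- get_image(name): name is "side" or "top"; returns the picture (400x640x3 uint8, red, green, blue); there is no depth.
- camera_params(name): a dict with "vertical_fov" (degrees; the focal length in pixels is half the picture's height over the tangent of half this angle, whatever the lens; pixels are square), "cx", "cy" (the principal point, pixels), "dist_coeffs" ([k1, k2, p1, p2, k3] as OpenCV has them; the pictures are not rectified), "T" (4x4, takes a point from camera to world coordinates). Camera axes: x right, y down, z forward; pixel columns grow to the right and rows downward; lengths in m; the calibration is good to about 2 mm. A picture is of the moment at which its call begins. camera_params takes no time and is no camera call.
- sign_off(): hands the job in; it is judged then, once.
Trained networks look in the newest picture that a camera, given by its name, has taken for a name from the list of things; names that differ only in an ending like _2 or _b are one class to them, and where a whole thing is asked for, a point or a joint stands for the part that bears it (a point fixed in the world has none). Each returns a list of dicts, best first, with "p" (0 to 1); they miss things now and then, are a little off and sometimes report something else, mostly with a low value. They report only what shows in the picture. A call takes as long as a camera call. They do not tell look-alikes from the thing itself.
- silhouettes(query, camera): "mask" (400x640 bool, what is visible of it) and "pixel" ([column, row] in pixels, amid what is visible of it).
The state is a dict: "clock": time; "joints": joint angles; "dq": joint speeds; "joint_efforts": joint torques, N m; "position": TCP position; "ee_rot": TCP orientation; "force": force on the tool from outside, world axes, zero at the start; "ft_torque": the same for the moment, N m; "width": opening from 0.0 (shut) to 1.0 (fully open); "gripper_force": force on a finger pad.
Only numpy, scipy, OpenCV 4.12 (cv2) and the standard library are available. Lean on these libraries where they do the work, as an engineer would, in place of code of your own. Each camera call takes 0.05 s, during which the arm holds its last target. There are 200 camera calls.

TASK

The empty microscope slide box has been left standing on its edge on the bench. Tip it over, away from the robot, by pushing on it so that it lies flat with its lid (the side with the card) facing up, then push it along the bench until its whole far edge sits flush against the metal stop strip. Only push it, never pick it up, and leave the bottle, beaker and jar where they are.

Things in the scene. Friction and masses are not known exactly. Their poses are not given: they have to be found in the camera images.
- slide_box: Loose white closed box, 35 (x) x 160 (y) x 95 mm (z), about 0.22 kg, standing on its latch edge (35 x 160 mm); origin at the centre of that face. -x face: lid with buff card, towards the robot; +x face: base with feet. Pushed near its top it does not slide, falls past 20 degrees of tilt; then lies 35 mm high, its x down, its z (to the hinge edge) pointing away from the robot. Ordinary friction.
- hinge_end_left (a point): Left (+y) end of the slide box's hinge edge face, at mid thickness: (0, 80, 95) mm in the box's frame. On the outer surface, so that it touches the strip's plane when the edge is flush.
- hinge_end_right (a point): Right (-y) end of the slide box's hinge edge face, at mid thickness: (0, -80, 95) mm in the box's frame.
- stop_strip: Straight aluminium strip fixed on the bench beyond the box, 360 mm long (its y), 18 mm wide, 24 mm high. Origin: on the bench, in the middle of its near face (the face towards the robot); x points away from the robot, at right angles to that face, z up. The strip fills x 0 to 18 mm.
- dropper_bottle: Bystander: loose amber bottle with a black cap, 38 mm diameter, 85 mm tall; origin at the centre of its underside, z up.
- beaker: Bystander: loose open green plastic beaker, 64 mm diameter at the rim, 75 mm tall; origin at the centre of its underside, z up.
- specimen_jar: Bystander: loose clear jar with a white lid, 54 mm diameter, 60 mm tall; origin at the centre of its underside. One bystander stands beyond the strip, one left and one right of the work; which is which varies.
There are look-alikes about, which are no part of the job. Several things look just like the slide_box: the one meant starts farthest from the robot's base.

How it is judged:
By the outcome, as a careful person would: the job done as asked, in the order asked, and still so for the second after the job is handed in, with the robot touching nothing.
It also fails if it takes over 48 s, if anything falls off the work surface, if the arm or the gripper's body presses on something with over 40 N, if the wrist force passes 120 N, or if a joint passes its speed limit or range.

## Working session

There is one attempt and no reset: what is moved stays moved. The work goes in short steps, Python scripts to look and compute and a tool call to move; the robot and the scene stay as the last step left them, time stands still between calls to the robot, and variables do not carry over. Pictures are saved under pics/ and viewed, at most 10 in all, crops included, and the job is handed in when it is done.

Besides the shell and the picture viewer there is one more tool, called after "Request:" as name(argument=value, ...) on one line, values as JSON. jog_arm: Moves the arm, as the interface text tells. Its arguments: {"type":"object","properties":{"motion":{"type":"array"},"force":{"type":"number"}},"required":["motion"]}

```bash
mkdir -p pics; cat > h.py <<'E'
import numpy as np, cv2
from cell import *
def K(c):
    p=camera_params(c); f=200/np.tan(np.radians(p["vertical_fov"])/2)
    return np.array([[f,0,p["cx"]],[0,f,p["cy"]],[0,0,1.]]),np.array(p["dist_coeffs"],float),np.array(p["T"])
def ray(c,px):
    k,d,T=K(c); u=cv2.undistortPoints(np.array([[px]],float),k,d)[0,0]
    return T[:3,3],T[:3,:3]@np.array([u[0],u[1],1])
def onz(c,px,z):
    o,r=ray(c,px); return o+r*(z-o[2])/r[2]
def proj(c,P):
    k,d,T=K(c); Ti=np.linalg.inv(T)
    return cv2.projectPoints(np.array(P,float).reshape(-1,1,3),cv2.Rodrigues(Ti[:3,:3])[0],Ti[:3,3],k,d)[0][:,0]
def save(c,n,crop=None,s=1):
    im=get_image(c)[:,:,::-1]
    if crop: im=im[crop[1]:crop[3],crop[0]:crop[2]]
    cv2.imwrite("pics/"+n,cv2.resize(im,None,fx=s,fy=s,interpolation=cv2.INTER_CUBIC))
E
python3 - <<'E'
from h import *
np.set_printoptions(precision=3,suppress=True)
for c in("top","side"):
    save(c,c+"0.png"); print(c,camera_params(c))
    for q in("slide_box","stop_strip","dropper_bottle","beaker","specimen_jar"):
        for d in silhouettes(q,c):
            ys,xs=np.nonzero(d["mask"]); r=cv2.minAreaRect(np.c_[xs,ys].astype(np.float32))
            print(q,round(d["p"],2),d["pixel"],len(xs),cv2.boxPoints(r).round().astype(int).tolist(), onz(c,d["pixel"],0.05))
print(observe())
E
```

```text
top {'vertical_fov': 47.65614004401549, 'cx': 329.62212546061056, 'cy': 205.86256921861585, 'dist_coeffs': array([0.038, 0.   , 0.   , 0.   , 0.   ]), 'T': array([[ 0.016, -0.995,  0.096,  0.44 ],
       [-1.   , -0.015,  0.015,  0.02 ],
       [-0.013, -0.096, -0.995,  1.301],
       [ 0.   ,  0.   ,  0.   ,  1.   ]])}
slide_box 0.95 [431.3, 305.4] 975 [[398, 301], [402, 286], [467, 307], [462, 321]] [ 0.295 -0.241  0.05 ]
slide_box 0.93 [251.0, 306.5] 1095 [[242, 274], [260, 274], [263, 336], [245, 337]] [0.283 0.247 0.05 ]
slide_box 0.92 [395.6, 242.8] 808 [[363, 238], [424, 238], [424, 251], [363, 251]] [ 0.461 -0.145  0.05 ]
slide_box 0.59 [322.0, 278.1] 779 [[318, 247], [331, 247], [331, 306], [318, 306]] [0.362 0.056 0.05 ]
slide_box 0.58 [459.2, 205.8] 179 [[450, 208], [461, 197], [470, 206], [459, 217]] [ 0.566 -0.319  0.05 ]
stop_strip 0.58 [372.5, 166.9] 939 [[310, 162], [435, 159], [435, 168], [310, 170]] [ 0.672 -0.08   0.05 ]
dropper_bottle 0.73 [460.1, 203.4] 219 [[449, 205], [465, 196], [471, 208], [455, 217]] [ 0.573 -0.322  0.05 ]
dropper_bottle 0.7 [287.2, 195.4] 2
[... 1333 characters left out ...]
-0.027  0.05 ]
specimen_jar 0.66 [317.5, 186.9] 584 [[308, 172], [329, 172], [329, 203], [308, 203]] [0.588 0.138 0.05 ]
specimen_jar 0.2 [329.1, 293.2] 3168 [[284, 260], [314, 239], [373, 322], [343, 343]] [ 0.457 -0.146  0.05 ]
{'clock': 0.6, 'joints': array([-1.238,  0.434,  0.025,  1.573, -0.012,  1.134, -0.075]), 'dq': array([ 0.001, -0.001, -0.002, -0.002, -0.001,  0.001, -0.001]), 'joint_efforts': array([ -0.   , -66.735,   0.983, -31.469,  -0.061,   0.033,  -0.   ]), 'position': array([0.264, 0.567, 0.227]), 'ee_rot': array([-0.679, -3.067,  0.   ]), 'force': array([0.16 , 0.34 , 0.513]), 'ft_torque': array([-0.057,  0.025,  0.021]), 'gripper_force': 0.0, 'width': 0.9967989357862841}
```

```bash
python3 - <<'E'
from h import *
np.set_printoptions(precision=4,suppress=True)
save("top","t1.png",(230,100,490,350),3 if 0 else 2.3)
save("side","s1.png",(180,150,500,400),2.4)
for c,z in(("top",.095),("top",0.024),("side",0.024)):
    q="slide_box" if z>.05 else "stop_strip"
    for d in silhouettes(q,c)[:3]:
        ys,xs=np.nonzero(d["mask"]); 
        if z>.05 and not(360<d["pixel"][0]<420): continue
        P=np.array([onz(c,(x,y),z)[:2] for x,y in zip(xs,ys)]).astype(np.float32)
        r=cv2.minAreaRect(P); print(q,c,z,r); print(cv2.boxPoints(r))
E
```

```text
slide_box top 0.095 ((0.4561052620410919, -0.13310888409614563), (0.034224431961774826, 0.16130757331848145), 0.9934728145599365)
[[ 0.4376 -0.0528]
 [ 0.4404 -0.214 ]
 [ 0.4746 -0.2135]
 [ 0.4718 -0.0522]]
stop_strip top 0.024 ((0.6814286112785339, -0.08136296272277832), (0.02126827836036682, 0.35589614510536194), 1.9118986129760742)
[[ 0.6649  0.0961]
 [ 0.6767 -0.2596]
 [ 0.698  -0.2589]
 [ 0.6861  0.0968]]
stop_strip side 0.024 ((0.6765012741088867, -0.08854891359806061), (0.03490109369158745, 0.367332398891449), 1.9475317001342773)
[[ 0.6528  0.0944]
 [ 0.6653 -0.2727]
 [ 0.7002 -0.2715]
 [ 0.6877  0.0956]]Traceback (most recent call last):
  File "<stdin>", line 10, in <module>
  File "h.py", line 10, in onz
    o,r=ray(c,px); return o+r*(z-o[2])/r[2]
        ~~~^^^^^^
  File "h.py", line 7, in ray
    k,d,T=K(c); u=cv2.undistortPoints(np.array([[px]],float),k,d)[0,0]
          ~^^^
  File "h.py", line 4, in K
    p=camera_params(c); f=200/np.tan(np.radians(p["vertical_fov"])/2)
ValueError: time passes only in moves, steps and waits
```

View pics/t1.png

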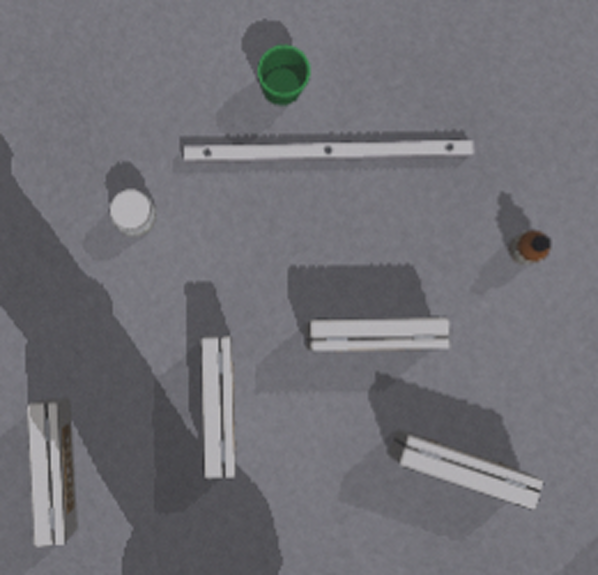

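View pics/s1.png

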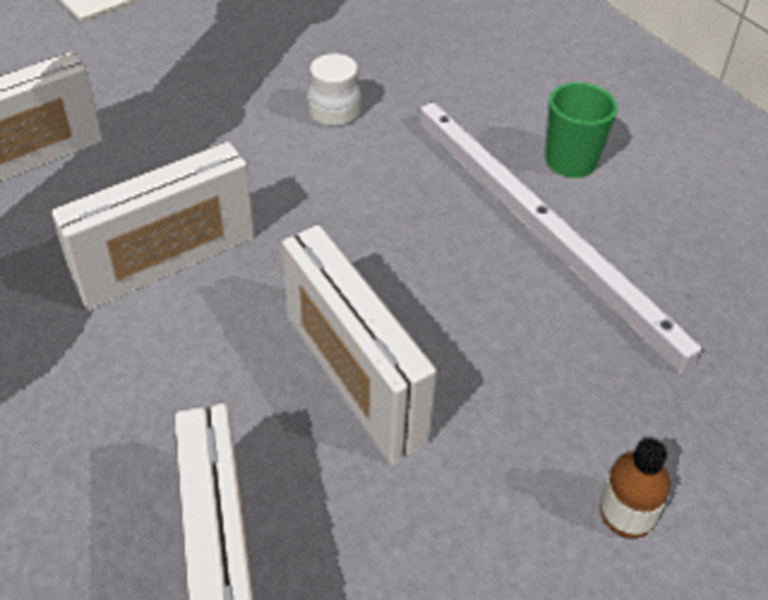

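The top view has four boxes that look alike, centred near pixels (396,243), (431,305), (322,278) and (251,306). The one meant is at (396,243): it is about 0.475 m from the base and the others are at most 0.39 m. Both crops confirm this, since it stands parallel to the strip with its card towards the robot.

I'll move there now.

Request:
jog_arm(motion=[[[-0.323, -0.254, 0.027, 0, 0, -0.47, -1], [-0.323, -0.254, 0.027, 0, 0, -0.47, -1], [-0.323, -0.254, 0.027, 0, 0, -0.47, -1], [-0.323, -0.254, 0.027, 0, 0, -0.47, -1], [-0.323, -0.254, 0.027, 0, 0, -0.47, -1], [-0.323, -0.254, 0.027, 0, 0, -0.47, -1], [-0.323, -0.254, 0.027, 0, 0, -0.47, -1], [-0.323, -0.254, 0.027, 0, 0, -0.47, -1], [-0.323, -0.254, 0.027, 0, 0, -0.47, -1], [-0.323, -0.254, 0.027, 0, 0, -0.47, -1]]])

```text
clock: 1.68
position: [0.4504, 0.1973, 0.1999]
ee_rot: [-0.052, 3.14, 0.0]
force: [1.7, 0.1, 0.7]
width: 1.004
gripper_force: 0.0
```

Request:
jog_arm(motion=[[[0.056, -0.3285, 0, 0, 0, 0, -1], [0.056, -0.3285, 0, 0, 0, 0, -1], [0.056, -0.3285, 0, 0, 0, 0, -1], [0.056, -0.3285, 0, 0, 0, 0, -1], [0.056, -0.3285, 0, 0, 0, 0, -1], [0.056, -0.3285, 0, 0, 0, 0, -1], [0.056, -0.3285, 0, 0, 0, 0, -1], [0.056, -0.3285, 0, 0, 0, 0, -1], [0.056, -0.3285, 0, 0, 0, 0, -1], [0.056, -0.3285, 0, 0, 0, 0, -1]]])

```text
clock: 2.52
position: [0.4042, -0.1326, 0.2]
ee_rot: [-0.045, 3.141, -0.001]
force: [0.5, 0.8, 0.1]
width: 0.999
gripper_force: 0.0
```

Now lower the fingers to z = 0.08, then push forward gently. The box's near face should be at about x = 0.439.

Request:
jog_arm(motion=[[[0, 0, 0.04, 0, 0, 0, -1], [0, 0, 0.08, 0, 0, 0, -1], [0, 0, 0.12, 0, 0, 0, -1], [0, 0, 0.12, 0, 0, 0, -1], [-0.01, 0, 0.12, 0, 0, 0, -1], [-0.02, 0, 0.12, 0, 0, 0, -1], [-0.026, 0, 0.12, 0, 0, 0, -1], [-0.032, 0, 0.12, 0, 0, 0, -1], [-0.038, 0, 0.12, 0, 0, 0, -1], [-0.044, 0, 0.12, 0, 0, 0, -1]]])

```text
clock: 3.35
position: [0.4501, -0.1287, 0.0809]
ee_rot: [-0.054, 3.139, -0.0]
force: [0.5, 0.2, 0.3]
width: 0.998
gripper_force: 0.1
```

```bash
python3 - <<'E'
from h import *
save("side","s2.png",(180,150,500,400),2.4)
print(observe()["force"],observe()["position"])
E
```

```text
[2.20542712 0.7453539  0.91128048] [ 0.45124576 -0.12861901  0.0807227 ]
```

View pics/s2.png

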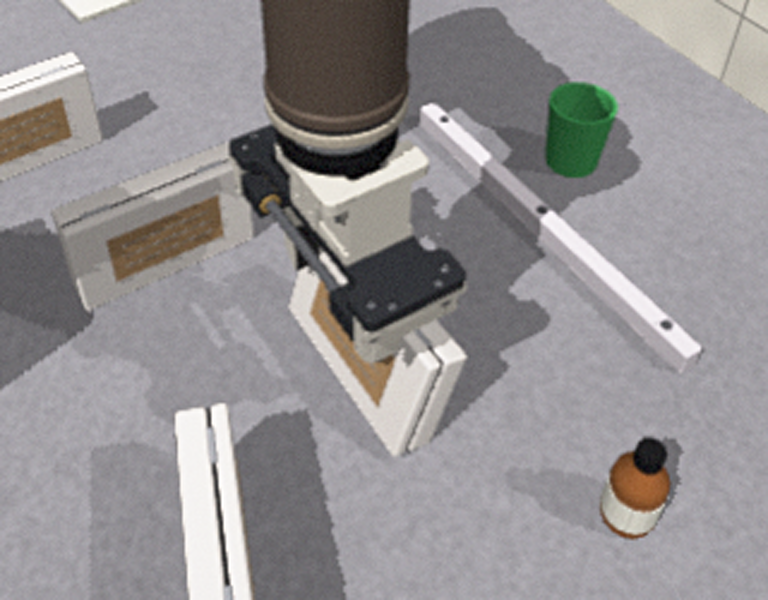

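The box is tilting about its far lower edge, with its near corner at crop pixel (402,452), and it isn't sliding. I'll keep pushing past 20 degrees.

Request:
jog_arm(motion=[[[-0.006, 0, 0, 0, 0, 0, -1], [-0.012, 0, 0, 0, 0, 0, -1], [-0.018, 0, 0, 0, 0, 0, -1], [-0.024, 0, 0, 0, 0, 0, -1], [-0.028, 0, 0, 0, 0, 0, -1], [-0.028, 0, 0, 0, 0, 0, -1], [-0.028, 0, 0, 0, 0, 0, -1], [-0.028, 0, 0, 0, 0, 0, -1], [-0.028, 0, 0, 0, 0, 0, -1], [-0.028, 0, 0, 0, 0, 0, -1]]])

```text
clock: 4.23
position: [0.4763, -0.1278, 0.0797]
ee_rot: [0.053, -3.141, -0.0]
force: [-0.7, -0.2, -0.3]
width: 0.997
gripper_force: 0.0
```

```bash
python3 - <<'E'
from h import *
save("side","s3.png",(180,150,500,400),2.4)
print(observe()["force"],observe()["position"])
E
```

```text
[0.24838485 0.07219209 0.39810953] [ 0.47639671 -0.12782328  0.07975222]
```

View pics/s3.png

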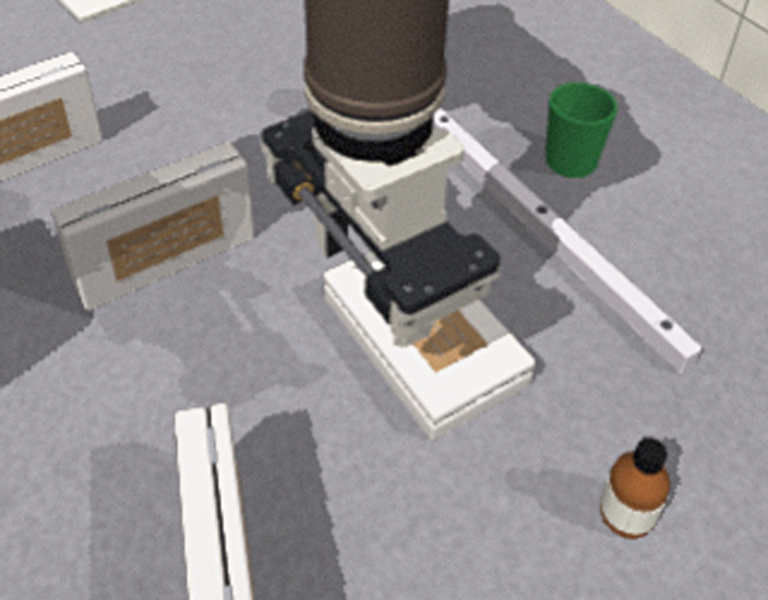

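It now lies flat with the card up. The near top edge runs from crop pixel (325,287) to (433,421). I'll measure that and retreat.

```bash
python3 - <<'E'
from h import *
for p in((326,286),(433,419),(533,360)): print(onz("side",(p[0]/2.4+180,p[1]/2.4+150),.035).round(4))
E
```

```text
[ 0.4683 -0.0744  0.035 ]
[ 0.4769 -0.2195  0.035 ]
[ 0.5706 -0.2143  0.035 ]
```

Request:
jog_arm(motion=[[[0.02, 0, 0, 0, 0, 0, -1], [0.04, 0, 0, 0, 0, 0, -1], [0.058, 0, 0, 0, 0, 0, -1], [0.058, 0, 0, 0, 0, 0, -1], [0.058, 0, 0, 0, 0, 0, -1]]])

```text
clock: 4.7
position: [0.418, -0.1298, 0.0799]
ee_rot: [-0.053, 3.141, 0.001]
force: [-0.5, 0.2, 0.0]
width: 0.999
gripper_force: 0.0
```

Request:
jog_arm(motion=[[[0, -0.006, 0.03, 0, 0, 0, -1], [0, -0.006, 0.06, 0, 0, 0, -1], [0, -0.006, 0.064, 0, 0, 0, -1], [0, -0.006, 0.064, 0, 0, 0, -1], [-0.02, -0.006, 0.064, 0, 0, 0, -1], [-0.03, -0.006, 0.064, 0, 0, 0, -1], [-0.03, -0.006, 0.064, 0, 0, 0, -1]]])

```text
clock: 5.28
position: [0.4529, -0.1347, 0.0172]
ee_rot: [-0.056, 3.136, -0.001]
force: [0.3, -0.6, 1.2]
width: 0.997
gripper_force: 0.0
```

```bash
python3 - <<'E'
from h import *
np.set_printoptions(precision=4,suppress=True)
save("top","t2.png",(270,110,470,290),4 if 0 else 3.3)
for q,z in(("slide_box",.035),("stop_strip",.024)):
    for d in silhouettes(q,"top")[:5]:
        ys,xs=np.nonzero(d["mask"]); k,_,_=K("top")
        P=np.array([onz("top",(x,y),z)[:2] for x,y in zip(xs[::4],ys[::4])]).astype(np.float32)
        if P[:,0].mean()<.45: continue
        print(q,d["p"]); print(cv2.boxPoints(cv2.minAreaRect(P)))
E
```

```text
slide_box 0.71
[[ 0.4816 -0.0548]
 [ 0.4922 -0.2143]
 [ 0.5759 -0.2088]
 [ 0.5654 -0.0492]]
slide_box 0.63
[[ 0.6626  0.0955]
 [ 0.6748 -0.2543]
 [ 0.6963 -0.2535]
 [ 0.6841  0.0962]]
stop_strip 0.64
[[ 0.6681  0.0964]
 [ 0.6728 -0.2564]
 [ 0.696  -0.2561]
 [ 0.6912  0.0967]]
stop_strip 0.42
[[ 0.7367 -0.0454]
 [ 0.8049 -0.062 ]
 [ 0.8194 -0.0023]
 [ 0.7513  0.0143]]
```

View pics/t2.png

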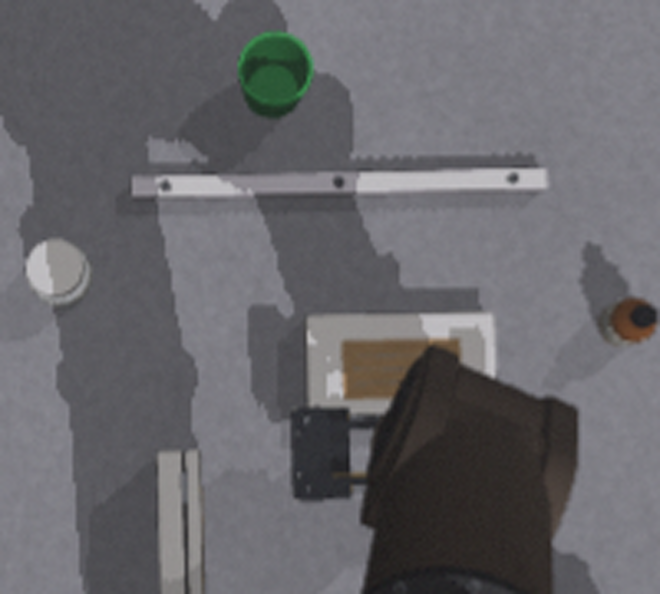

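The box lies flat with its far edge at crop row 314. The strip's near face is at about row 195, a gap of about 0.103 m. I'll push along the bench, slowing before contact.

Request:
jog_arm(motion=[[[-0.008, 0, 0, 0, 0, 0, -1], [-0.018, 0, 0, 0, 0, 0, -1], [-0.03, 0, 0, 0, 0, 0, -1], [-0.043, 0, 0, 0, 0, 0, -1], [-0.056, 0, 0, 0, 0, 0, -1], [-0.069, 0, 0, 0, 0, 0, -1], [-0.08, 0, 0, 0, 0, 0, -1], [-0.09, 0, 0, 0, 0, 0, -1], [-0.097, 0, 0, 0, 0, 0, -1], [-0.102, 0, 0, 0, 0, 0, -1]]])

```text
clock: 6.27
position: [0.5516, -0.1312, 0.0156]
ee_rot: [0.054, -3.141, -0.0]
force: [-1.3, 0.8, 1.2]
width: 1.0
gripper_force: 0.9
```

Request:
jog_arm(motion=[[[-0.002, 0, 0, 0, 0, 0, -1], [-0.004, 0, 0, 0, 0, 0, -1], [-0.006, 0, 0, 0, 0, 0, -1], [-0.008, 0, 0, 0, 0, 0, -1], [-0.008, 0, 0, 0, 0, 0, -1]]])

```text
clock: 6.68
position: [0.5591, -0.131, 0.0158]
ee_rot: [-0.053, 3.141, -0.0]
force: [-1.3, 0.6, -0.5]
width: 0.994
gripper_force: 0.0
```

Request:
jog_arm(motion=[[[-0.002, 0, 0, 0, 0, 0, -1], [-0.004, 0, 0, 0, 0, 0, -1], [-0.006, 0, 0, 0, 0, 0, -1], [-0.006, 0, 0, 0, 0, 0, -1]]])

```text
clock: 7.02
position: [0.5654, -0.1307, 0.0158]
ee_rot: [-0.054, 3.14, -0.0]
force: [0.2, 0.4, -0.6]
width: 1.001
gripper_force: 0.0
```

Request:
jog_arm(motion=[[[-0.001, 0, 0, 0, 0, 0, -1], [-0.002, 0, 0, 0, 0, 0, -1], [-0.003, 0, 0, 0, 0, 0, -1], [-0.003, 0, 0, 0, 0, 0, -1]]])

```text
clock: 7.35
position: [0.568, -0.1307, 0.0158]
ee_rot: [-0.054, 3.141, -0.0]
force: [-0.6, -0.6, 1.2]
width: 1.001
gripper_force: 0.4
```

Request:
jog_arm(motion=[[[-0.001, 0, 0, 0, 0, 0, -1], [-0.002, 0, 0, 0, 0, 0, -1], [-0.003, 0, 0, 0, 0, 0, -1], [-0.003, 0, 0, 0, 0, 0, -1]]])

```text
clock: 7.68
position: [0.571, -0.1306, 0.0157]
ee_rot: [-0.054, 3.141, -0.0]
force: [-2.1, 0.3, 0.1]
width: 1.001
gripper_force: 0.5
```

```bash
python3 - <<'E'
from h import *
a=get_image("side")[150:350,300:500,::-1];b=get_image("top")[130:290,320:480,::-1]
f=lambda i:cv2.resize(i,(400,400),interpolation=cv2.INTER_CUBIC)
cv2.imwrite("pics/c4.png",np.hstack([f(a),f(b)])); print(observe()["force"],observe()["position"])
E
```

```text
[-0.53010529  0.31203151 -0.73663716] [ 0.5709982  -0.13062492  0.01572153]
```

View pics/c4.png

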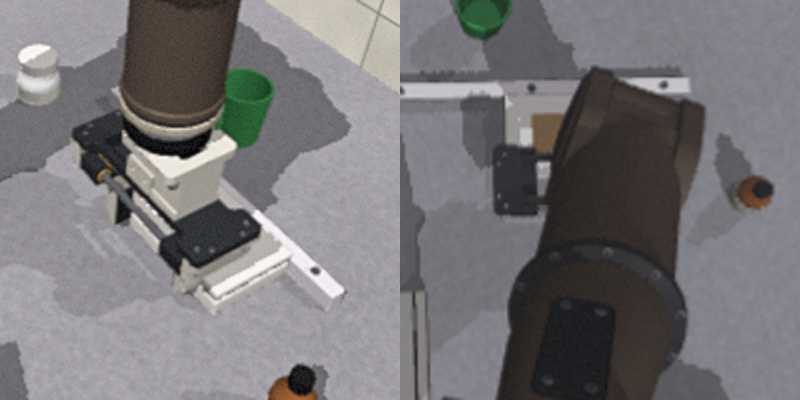

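The box is nearly against the strip: at crop (290,255) its far corner almost touches the strip. The measured force is still about zero, so I'll creep forward.

Request:
jog_arm(motion=[[[-0.001, 0, 0, 0, 0, 0, -1], [-0.002, 0, 0, 0, 0, 0, -1], [-0.003, 0, 0, 0, 0, 0, -1], [-0.003, 0, 0, 0, 0, 0, -1]]])

```text
clock: 8.12
position: [0.571, -0.1305, 0.0153]
ee_rot: [0.053, -3.136, -0.001]
force: [-10.1, 0.2, 6.3]
width: 1.002
gripper_force: 4.8
```

Request:
jog_arm(motion=[[[-0.001, 0, 0, 0, 0, 0, -1], [-0.002, 0, 0, 0, 0, 0, -1], [-0.002, 0, 0, 0, 0, 0, -1]]])

```text
clock: 8.37
position: [0.571, -0.1306, 0.015]
ee_rot: [0.053, -3.133, -0.002]
force: [-14.6, -0.5, 10.3]
width: 0.999
gripper_force: 7.7
```

Contact is firm at 15 N and the TCP has stopped at 0.571. I'll back straight off, rise and look.

Request:
jog_arm(motion=[[[0.004, 0, 0, 0, 0, 0, -1], [0.01, 0, 0, 0, 0, 0, -1], [0.025, 0, 0, 0, 0, 0, -1], [0.05, 0, 0, 0, 0, 0, -1], [0.08, 0, 0, 0, 0, 0, -1], [0.08, 0, -0.04, 0, 0, 0, -1], [0.08, 0, -0.08, 0, 0, 0, -1], [0.08, 0, -0.12, 0, 0, 0, -1], [0.08, 0, -0.16, 0, 0, 0, -1], [0.08, 0, -0.2, 0, 0, 0, -1]]])

```text
clock: 9.2
position: [0.4958, -0.1332, 0.2181]
ee_rot: [-0.053, 3.139, -0.0]
force: [1.7, -0.0, 0.4]
width: 1.002
gripper_force: 0.0
```

Request:
jog_arm(motion=[[[0.02, 0.04, 0, 0, 0, 0, -1], [0.04, 0.08, 0, 0, 0, 0, -1], [0.06, 0.12, 0, 0, 0, 0, -1], [0.06, 0.16, 0, 0, 0, 0, -1], [0.06, 0.2, 0, 0, 0, 0, -1], [0.06, 0.24, 0, 0, 0, 0, -1], [0.06, 0.28, 0, 0, 0, 0, -1], [0.06, 0.28, 0, 0, 0, 0, -1]]])

```text
clock: 9.87
position: [0.4257, 0.1532, 0.2162]
ee_rot: [-0.068, 3.139, 0.007]
force: [1.8, 0.8, 0.9]
width: 0.999
gripper_force: 0.0
```

```bash
python3 - <<'E'
from h import *
np.set_printoptions(precision=4,suppress=True)
a=get_image("side")[150:350,300:500,::-1];b=get_image("top")[100:260,320:480,::-1]
f=lambda i:cv2.resize(i,(400,400),interpolation=cv2.INTER_CUBIC)
cv2.imwrite("pics/c5.png",np.hstack([f(a),f(b)])); print(observe()["force"],observe()["position"])
for q,z in(("slide_box",.035),("stop_strip",.024)):
    for d in silhouettes(q,"top"):
        ys,xs=np.nonzero(d["mask"])
        P=np.array([onz("top",(x,y),z)[:2] for x,y in zip(xs[::2],ys[::2])]).astype(np.float32)
        if P[:,0].mean()<.5: continue
        print(q,d["p"]); print(cv2.boxPoints(cv2.minAreaRect(P)))
E
```

```text
[ 0.013  -0.7408  0.566 ] [0.4262 0.1466 0.2158]
slide_box 0.7
[[ 0.5771 -0.0497]
 [ 0.5794 -0.2095]
 [ 0.6761 -0.2081]
 [ 0.6737 -0.0483]]
stop_strip 0.27
[[ 0.5783 -0.0503]
 [ 0.5807 -0.2147]
 [ 0.6781 -0.2133]
 [ 0.6757 -0.0489]]
```

View pics/c5.png

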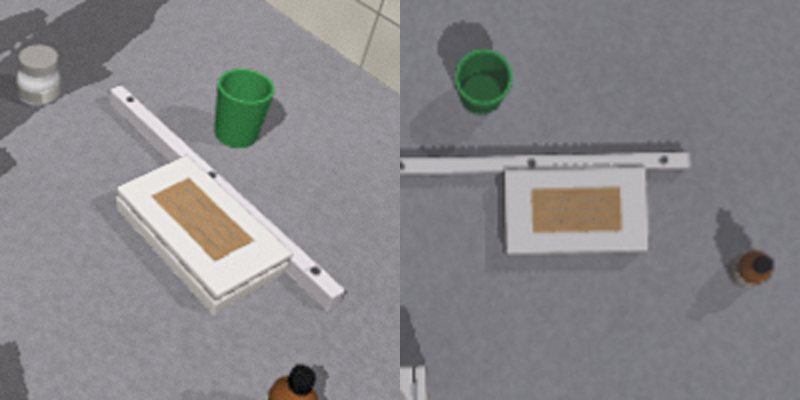

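The box is flat with its card up, and its far edge lies along the strip from crop pixel (505,168) to (646,166). I'll zoom in once to check that both ends are flush.

```bash
python3 - <<'E'
from h import *
t=get_image("top")[:,:,::-1];s=get_image("side")[:,:,::-1]
f=lambda i:cv2.resize(i,(780,290),interpolation=cv2.INTER_CUBIC)
cv2.imwrite("pics/c6.png",np.vstack([f(t[150:182,352:432]),f(cv2.rotate(s[215:295,380:460],cv2.ROTATE_180)[::-1,::-1])]))
for c,im in(("top",t),):
    g=im.mean(2)
    for x in(362,368,375,385,395,405,415,420): print(x,g[158:174,x].round().astype(int))
E
```

```text
362 [108  92  93  89 131 173 184 184 155 143 159 171 172 171 169 169]
368 [103  93  93  93 160 184 184 184 155 135 169 185 184 185 185 186]
375 [103  93  90  87 161 186 182 180 155 122 167 185 184 183 186 184]
385 [ 95  89  89  92 161 183 185 159 142 131 169 185 185 186 185 186]
395 [101  92  92  99 163 184 185 179 152 155 177 184 185 184 185 184]
405 [ 86  90  87 133 174 184 184 162 142 166 184 186 185 185 186 187]
415 [ 89  90  89 163 184 185 186 153 129 169 185 184 185 183 185 185]
420 [ 89  89  89 164 185 185 185 184 184 129 107 109 109 108 115 121]
```

View pics/c6.png

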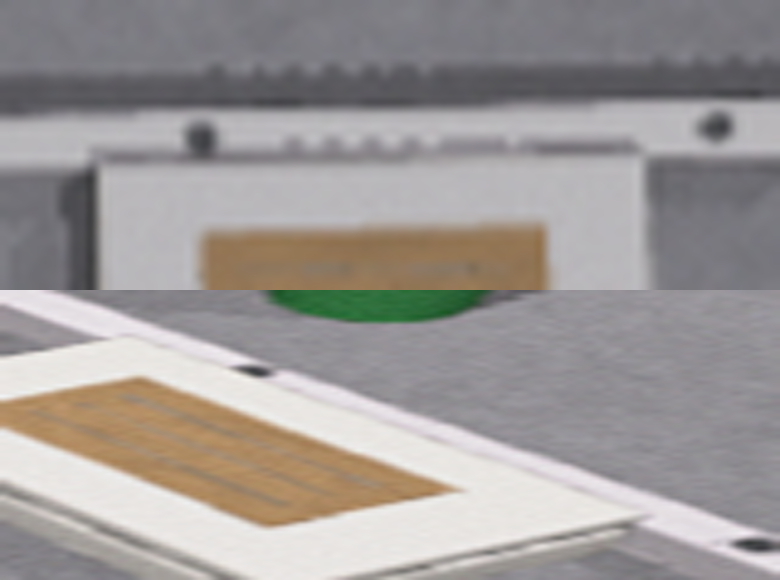

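```bash
python3 - <<'E'
from h import *
def cross(col,th,r0): # first upward crossing
    for r in range(r0,len(col)-1):
        if col[r]<th<=col[r+1]: return r+(th-col[r])/(col[r+1]-col[r])
g=np.mean([get_image("top").mean(2) for _ in range(4)],0)
def fit(xs,th,r0,z,name):
    P=[]
    for x in xs:
        y=cross(g[:176,x],th,r0(x))
        if y: P.append(onz("top",(x,y),z)[:2])
    P=np.array(P)
    for _ in range(3):
        c=np.polyfit(P[:,1],P[:,0],1); e=P[:,0]-np.polyval(c,P[:,1]); P=P[abs(e)<max(2*e.std(),3e-4)]
    print(name,len(P),"yaw deg",np.degrees(np.arctan(-c[0])).round(2),"sd",e.std().round(5),[round(np.polyval(c,y),4) for y in(-.05,-.13,-.21)])
fit(range(316,432),137,lambda x:155,.024,"strip far")
fit(range(365,416),137,lambda x:155,.024,"strip far mid")
def mn(x): return 165+int(np.argmin(g[165:169,x]))
fit(range(364,417),165,mn,.035,"box far")
# near edge of the box top and strip near edge (downward) via inverted
g=255-g
fit([*range(316,358),*range(424,432)],115,lambda x:164,.024,"strip near")
g2=g; P=[]
for x in range(366,417):
    for r in range(190,212):
        if g2[r,x]<95<=g2[r+1,x]: P.append(onz("top",(x,r+(95-g2[r,x])/(g2[r+1,x]-g2[r,x])),.035)[:2]); break
P=np.array(P); c=np.polyfit(P[:,1],P[:,0],1); print("box near",len(P),np.degrees(np.arctan(-c[0])),np.polyval(c,[-.05,-.13,-.21]))
E
```

```text
strip far 116 yaw deg 1.99 sd 0.00049 [np.float64(0.6899), np.float64(0.6927), np.float64(0.6955)]
strip far mid 48 yaw deg 1.53 sd 0.00038 [np.float64(0.6905), np.float64(0.6927), np.float64(0.6948)]
box far 50 yaw deg 2.25 sd 0.00044 [np.float64(0.6701), np.float64(0.6733), np.float64(0.6764)]
strip near 44 yaw deg 1.95 sd 0.00036 [np.float64(0.672), np.float64(0.6748), np.float64(0.6775)]
box near 51 2.186537724309623 [0.57788667 0.58094113 0.5839956 ]
```

The box and strip yaws agree within about 0.25°, and the 15 N contact shows the box is seated. I'm handing it in.

```bash
python3 -c "
from cell import *
print(sign_off())"
```

```text
the job is handed in; nothing more can be done
None
```

The slide box was tipped over away from the robot so it lies flat with its card up, then pushed flush against the stop strip (parallel to it within about 0.25°); the bottle, beaker and jar weren't touched, and the job was handed in with the arm clear at about 10 s of the 48 s allowed.

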